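# Put the roller cover back on the wire feed unit

### The arm

A 6-joint arm with a two-finger parallel gripper is mounted at the origin on the work surface. World frame = base frame: x ahead of the robot, y to its left, z up, the work surface at z = 0. Lengths are in m, angles in rad, forces in N, time in s.
With the tool pointing down it reaches from about 0.35 to 0.975 m from the base axis. Payload 4.9 kg.
Tool frame: the origin (TCP) lies where the fingers leave the gripper's body, on its centre line; the fingertips stand tcp_to_tips ahead of it and the grasp point (between the pads) lies 54 mm ahead of it (tcp_to_tips is the distance from the TCP to the fingertips, in m); z points along the fingers, y is the line along which they close (so a half turn about z gives the same grasp; the last joint's range is limited). The gripper opens to 85 mm and grips with 20 to 120 N. Pads are 22 mm wide; open, the fingers measure 114 mm over their backs; the gripper's body (76 mm by 85 mm) begins 54 mm behind the grasp point. The pads swing forward as they close: fully open they stand 13 mm farther back than shut.
Start: joints at [-1.45, 0.053, 1.613, -0, 1.476, -0.119], TCP at [0.148, -0.607, 0.304] pointing down, gripper open.
Joint ranges: [-3.01, 3.01], [-1.01, 2.22], [0.06, 2.58], [-1.02, 4.17], [0.09, 2.62], [-3.14, 3.14]. Speed limits (rad/s): [2.57, 2.57, 3.14, 3.14, 3.14, 3.14].

### API

Orientations are given as a unit quaternion [w, x, y, z].
In Python, from rig import * gives the robot as it stands.
- The arm moves only by the shell command python3 -m handwheel 'ROWS'. ROWS is text: rows parted by semicolons, each of 7 numbers parted by spaces: the finger opening in cm, from 0 to 8.54, then the shift along the world's x, y, z in cm, then the turn, a rotation vector about the world's x, y, z in degrees. In form: grip tx ty tz ax ay az; .... A call has 1 to 10 rows; each row shifts and turns the commanded pose from where the row before left it; what a row does not reach is not made up. A row lasts 1/10 s, in which the tool goes at most 50 mm and 8.59 degrees, less where a joint would pass 70% of its speed; a pose out of reach is approached as far as the arm can. A call with a gripper value outside its range is refused whole. The fingers move at their own pace and stop on an object; the grip force is fixed at half the most. Time passes only in rows, so rows that do not move let the fingers close. It gives the time, the measured TCP pose, the force, the opening and the grip force at its end, in the units of the state.
- get_state(): the state, without advancing time (a new reading comes with each control period).
- snapshot(name): name is "scene" or "side" or "wrist"; returns the picture (480x640x3 uint8, red, green, blue); there is no depth.
- camera_params(name): a dict with "camera_matrix" (3x3 intrinsics, pixels), "extrinsics" (4x4, takes a point from camera to world coordinates). Camera axes: x right, y down, z forward; pixel columns grow to the right and rows downward; lengths in m; the calibration is good to about 2 mm. A picture is of the moment at which its call begins: read the wrist's pose just before it. camera_params takes no time and is no camera call; for the wrist camera it gives the pose at the moment of the call.
- job_done(): hands the job in; it is judged then, once.
The state is a dict: "time_s": time; "qpos": joint angles; "qd": joint speeds; "effort": joint torques, N m; "ee_pos": TCP position; "orientation": TCP orientation; "force": force on the tool from outside, world axes, zero at the start; "moment": the same for the moment, N m; "grip_width": finger opening in m; "gripper_force": force on a finger pad.
Only numpy, scipy, OpenCV 4.12 (cv2) and the standard library are available. Lean on these libraries where they do the work, as an engineer would, in place of code of your own. Each camera call takes 0.05 s, during which the arm holds its last target. There are 200 camera calls.

### The job

The cover plate of the wire feed unit has been left lying on the bench. Pick it up (it has a rib to hold it by), tuck its plain edge (the one without holes) under the lip at the top of the unit's sloping deck, then swing its other end down so that its two holes drop over the two pins and it lies fully home, flat on the deck. Do not force it, do not disturb the other things on the bench, and let go of it.

Things in the scene. Friction and masses are not known exactly. Their poses are not given: they have to be found in the camera images.
- cover: loose cover lying flat: bare aluminium plate 130 x 100 x 5 mm, 0.15 to 0.31 kg, black rib on top to hold it by. Origin: centre of the plate's underside; x along the 130 mm towards the plain edge, y across, z up. The rib runs along y, centred at x = -8 mm: 60 mm long, 14 mm thick (in x), its top 31 mm above the underside
- cover_holes (a point): on the cover's underside midway between its two through holes (x = -50 mm in the cover's frame); the holes are 12 mm wide, at y = +32 and -32 mm; axes as the cover's
- cover_edge (a point): middle of the cover's plain edge, on the underside (x = +65 mm in the cover's frame); axes as the cover's
- deck: sloping aluminium deck of the fixed wire feed unit, a head 153 x 130 mm tilted 25 degrees, low end towards the robot's left or its left front, with a well of sunken rollers. Origin: on its surface midway between its two pins, 52 mm above the bench; x up the slope, y across, z out of the surface. Steel pins along z at y = +32 and -32 mm: 7 mm wide, 10 mm high, last 4 mm tapered to 4 mm
- lip_edge (a point): middle of the lower front edge of the lip that overhangs the top end of the deck: x = 105 mm, z = 12 mm in the deck's frame (slot 12 mm high, lip 5 mm thick, full width, slot closed at x = 120 mm); axes as the deck's. With the cover home, cover and deck axes agree, the holes are on the pins and the plain edge is at x = 115 mm, 10 mm under the lip
- screwdriver: bystander, to be left alone: a screwdriver lying on the bench
- spare_roller: bystander, to be left alone: a small steel spare roller, 30 mm wide, 24 mm tall, standing
- spool: bystander, to be left alone: an empty grey plastic spool, 90 mm wide, 55 mm tall
- calculator: bystander, to be left alone: a white desk calculator, 150 x 100 x 18 mm
- pen_cup: bystander, to be left alone: a white cup with pens, 80 mm wide, 170 mm tall
- carton: bystander, to be left alone: a small closed cardboard carton, 110 x 160 x 55 mm
- wrench: bystander, to be left alone: a wrench lying on the bench
Not all that is in view belongs to the job. Leave any purple or yellow look-alike of the part that bears deck alone. There is more than one size of the cover; the job needs the larger.

How it is judged:
By the outcome, as a careful person would: the job done as asked, in the order asked, and still so for the second after the job is handed in, with the robot touching nothing.
It also fails if it takes over 43 s, if anything falls off the work surface, if the arm or the gripper's body presses on something with over 40 N, if the wrist force passes 120 N, or if a joint passes its speed limit or range.

## Working session

There is one attempt and no reset: what is moved stays moved. The work goes in short steps, Python scripts to look and compute and a shell command to move; the robot and the scene stay as the last step left them, time stands still between calls to the robot, and variables do not carry over. Pictures are saved under pics/ and viewed, at most 10 in all, crops included, and the job is handed in when it is done.

```bash
mkdir -p pics; ls
python3 - <<'E'
from rig import *
import cv2,numpy as np
for n in ("scene","side"):
    cv2.imwrite(f"pics/{n}0.png",snapshot(n)[:,:,::-1])
    p=camera_params(n);print(n,np.round(p["camera_matrix"],1).tolist(),np.round(p["extrinsics"],3).tolist())
s=get_state();print({k:np.round(v,3).tolist() for k,v in s.items()})
try: print(tcp_to_tips)
except Exception as e: print(e)
E
```

```text
pics
scene [[561.3, 0.0, 322.7], [0.0, 561.3, 238.6], [0.0, 0.0, 1.0]] [[0.063, 0.862, -0.503, 1.117], [0.998, -0.048, 0.042, -0.049], [0.012, -0.505, -0.863, 1.164], [0.0, 0.0, 0.0, 1.0]]
side [[464.1, 0.0, 316.1], [0.0, 464.1, 246.4], [0.0, 0.0, 1.0]] [[0.966, -0.204, 0.158, 0.295], [-0.257, -0.726, 0.637, -0.778], [-0.015, -0.656, -0.754, 1.027], [0.0, 0.0, 0.0, 1.0]]
{'time_s': 0.1, 'qpos': [-1.45, 0.053, 1.614, 0.0, 1.476, -0.119], 'qd': [-0.002, -0.002, -0.003, -0.0, -0.001, 0.0], 'effort': [0.0, -39.49, -37.136, -0.0, 0.004, 0.0], 'ee_pos': [0.148, -0.607, 0.303], 'orientation': [-0.001, 0.993, 0.12, -0.0], 'force': [-0.367, 0.224, 0.897], 'moment': [0.04, -0.005, -0.008], 'gripper_force': 0.0, 'grip_width': 0.086}
0.0726
```

View pics/scene0.png

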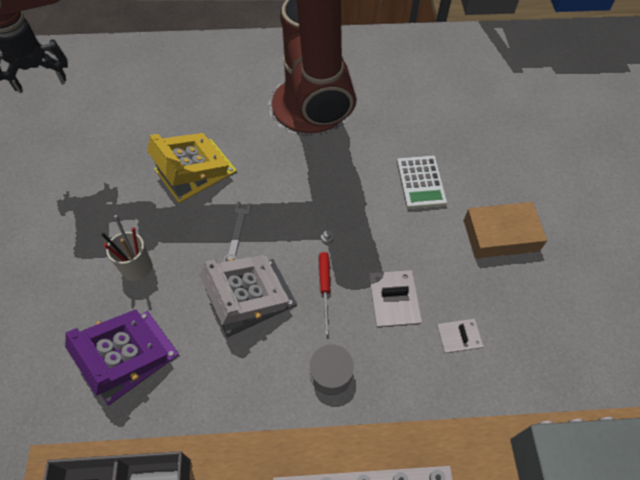

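View pics/side0.png

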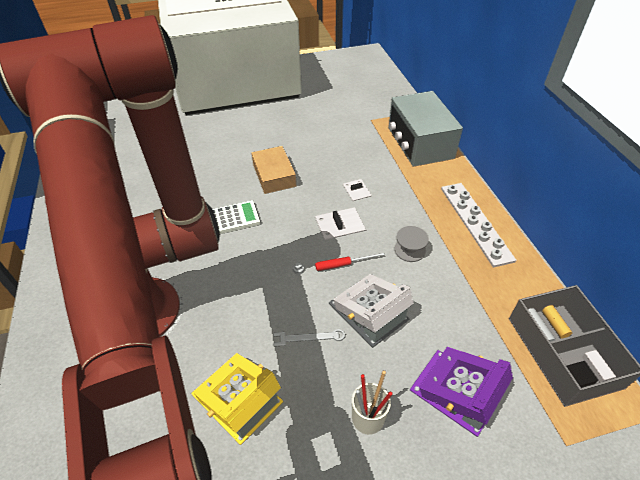

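Look-alikes: covers at scene (397,297) large and (461,335) small. Decks at grey (248,290), yellow (190,160) and purple (120,350). I choose the large plate at (397,297) and the grey deck at (248,290), and check both in a close crop.

Run:
```python
import cv2,numpy as np
a=cv2.imread("pics/scene0.png");b=cv2.imread("pics/side0.png")
R=lambda im,x,y,w,h,s:cv2.resize(im[y:y+h,x:x+w],(int(w*s),int(h*s)),interpolation=cv2.INTER_CUBIC)
top=np.hstack([R(a,195,245,110,90,4),R(a,365,260,65,65,360/65)])
bot=np.hstack([R(b,325,268,100,80,3),R(b,310,200,60,40,6)])
W=800;o=np.zeros((600,W,3),np.uint8)
o[:360,:800]=top[:360,:800];o[360:600,:660]=bot[:240,:660]
cv2.imwrite("pics/crop1.png",o)
```

```text
(no output)
```

View pics/crop1.png

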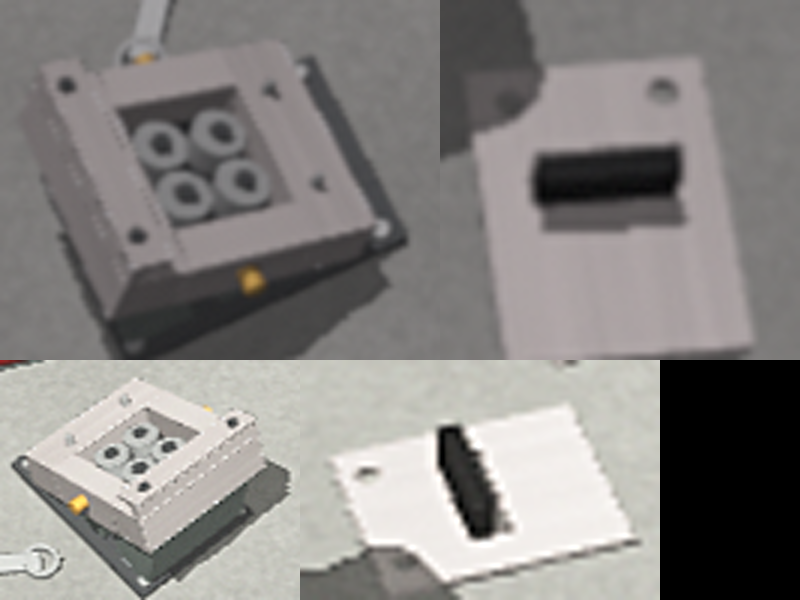

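The crop shows the large cover: rib at scene (397,292), holes at (405,276) and (378,278), plain edge at the image bottom. The grey deck's pins are at (262,267) and (274,291), with its lip on the image left. Next I fit both poses from the two cameras.

```bash
cat > h.py <<'E'
import numpy as np
from scipy.spatial.transform import Rotation as R
from scipy.optimize import least_squares
from rig import *
def proj(cp,P):
    E=np.array(cp["extrinsics"]);K=np.array(cp["camera_matrix"])
    p=(np.atleast_2d(P)-E[:3,3])@E[:3,:3]; p=p@K.T
    return p[:,:2]/p[:,2:]
def pose(x,y,yaw,z=0,tilt=0): # x axis at yaw, raised by tilt deg
    return R.from_euler('ZY',[yaw,-tilt],degrees=True),np.array([x,y,z])
def fit(obs,x0,z,tilt,show=True):
    # obs: list of (cp, local pts, pixels)
    def f(v):
        r,t=pose(*v,z,tilt)
        return np.concatenate([(proj(c,r.apply(P)+t)-np.array(u)).ravel() for c,P,u in obs])
    s=least_squares(f,x0,loss='soft_l1',x_scale=[.01,.01,1])
    if show: print(np.round(s.x,4)); print(np.round(f(s.x).reshape(-1,2),1).tolist())
    return s.x
E
python3 - <<'E'
from h import *
sc,sd=camera_params("scene"),camera_params("side")
m=1e-3
pins=np.array([[0,-32,5],[0,32,5]])*m
lip=np.array([[105,-65,17],[105,65,17]])*m
fit([(sc,pins,[[262.5,267],[274.5,290.8]]),(sd,pins,[[348.3,294],[366.7,281.3]])],[.6,-.15,-90],.052,25)
fit([(sc,np.vstack([pins,lip]),[[262.5,267],[274.5,290.8],[222,263.7],[238.8,312.5]]),(sd,pins,[[348.3,294],[366.7,281.3]])],[.6,-.15,-90],.052,25)
top=np.array([[-65,50,5],[65,50,5],[65,-50,5],[-65,-50,5],[-50,32,5],[-50,-32,5]])*m
# scene: +y is image right
fit([(sc,top,[[411.4,270.5],[421.5,322.3],[377.3,324.6],[370.1,273],[405.1,276.2],[377.6,278]]),
 (sd,top[[0,1,2,4,5]],[[315,216.7],[355.3,207.2],[366.7,230],[321,218.7],[326.7,235]])],[.65,.12,0],0,0)
E
```

```text
[  0.5663  -0.1227 -66.5661]
[[-0.3, -0.1], [-0.3, -0.4], [0.0, -0.5], [0.3, -0.5]]
[  0.5677  -0.1224 -65.2261]
[[-0.5, 0.6], [0.2, 0.0], [-7.4, -2.6], [1.0, -1.0], [0.7, -0.5], [0.5, -0.9]]
[0.6028 0.1598 1.0471]
[[0.4, -0.4], [-0.3, 0.2], [-1.0, 1.2], [-1.1, -0.0], [-0.0, 0.2], [-0.0, 0.3], [-0.3, -1.0], [-0.9, -0.0], [-1.4, -0.6], [-0.1, -0.0], [0.3, -1.7]]
```

```bash
python3 -m handwheel '8.5 2.2 3.8 0 0 0 3.9; 8.5 2.2 3.8 0 0 0 3.9; 8.5 2.2 3.8 0 0 0 3.9; 8.5 2.2 3.8 0 0 0 3.9; 8.5 2.2 3.8 0 0 0 3.9; 8.5 2.2 3.8 0 0 0 3.9; 8.5 2.2 3.8 0 0 0 3.9; 8.5 2.2 3.8 0 0 0 3.9; 8.5 2.2 3.8 0 0 0 3.9; 8.5 2.2 3.8 0 0 0 3.9'; python3 -m handwheel '8.5 2.2 3.8 0 0 0 3.9; 8.5 2.2 3.8 0 0 0 3.9; 8.5 2.2 3.8 0 0 0 3.9; 8.5 2.2 3.8 0 0 0 3.9; 8.5 2.2 3.8 0 0 0 3.9; 8.5 2.2 3.8 0 0 0 3.9; 8.5 2.2 3.8 0 0 0 3.9; 8.5 2.2 3.8 0 0 0 3.9; 8.5 2.2 3.8 0 0 0 3.8; 8.5 2.2 3.8 0 0 0 3.8'; python3 -m handwheel '8.5 0 0 0 0 0 0; 8.5 0 0 0 0 0 0'
cat >> h.py <<'E'
def tool():
    s=get_state();r=R.from_quat(np.array(s["orientation"])[[1,2,3,0]]);return r,np.array(s["ee_pos"]),s
def shot(n,f):
    import cv2,json
    cp=camera_params(n);im=snapshot(n)[:,:,::-1].copy();cv2.imwrite(f"pics/{f}.png",im)
    json.dump({k:np.array(v).tolist() for k,v in cp.items()},open(f"pics/{f}.json","w"));return cp,im
def load(f):
    import json;return json.load(open(f"pics/{f}.json"))
E
python3 - <<'E'
from h import *
shot("wrist","w1");r,p,s=tool();print(p,r.as_matrix().round(3).tolist(),s["qpos"],s["time_s"])
E
```

```text
time_s: 1.1
ee_pos: [0.3688, -0.2253, 0.3035]
orientation: [-0.0, 0.895, 0.445, 0.0]
force: [1.4, -0.2, -0.8]
grip_width: 0.0851
gripper_force: 0.0
time_s: 2.1
ee_pos: [0.5888, 0.1547, 0.3032]
orientation: [-0.0, 0.696, 0.718, -0.0]
force: [-0.7, -0.6, -0.1]
grip_width: 0.0848
gripper_force: 0.0
time_s: 2.3
ee_pos: [0.5883, 0.1535, 0.3028]
orientation: [-0.0, 0.697, 0.717, -0.001]
force: [0.7, -0.0, 0.0]
grip_width: 0.0849
gripper_force: 0.0
[0.58807005 0.15272021 0.30314574] [[-0.027, 1.0, -0.002], [1.0, 0.027, -0.001], [-0.001, -0.002, -1.0]] [ 1.31810148e-01  1.31460392e-02  1.65465028e+00 -4.55837305e-04
  1.47538743e+00  1.05032223e-01] 2.35
```

View pics/w1.png

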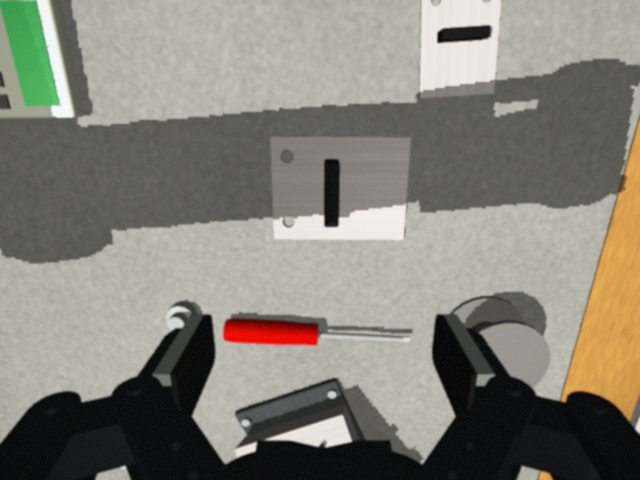

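The wrist view shows the cover with corners (271,137), (410,137), (405,240), (275,240), holes at (287,156) and (288,222), and the rib at x≈332, rows 160–227.

Run:
```python
from h import *
cp=load("w1");m=1e-3
top=np.array([[-65,50,5],[65,50,5],[65,-50,5],[-65,-50,5],[-50,32,5],[-50,-32,5],[-8,0,31]])*m
v=fit([(cp,top,[[271,137],[410,137],[405,239.5],[274,240],[287,156],[288,222],[332,193]])],[.6,.16,0],0,0)
r,t=pose(*v);print("rib",r.apply([-.008,0,.028])+t)
```

```text
[0.6046 0.1606 1.5618]
[[-1.0, -0.3], [1.0, -0.2], [-1.4, -0.3], [0.5, -1.0], [-0.1, 0.5], [0.8, -0.1], [-0.1, 3.2]]
rib [0.59663875 0.16038201 0.028     ]
```

```bash
python3 -m handwheel '4 .8 .7 -4 0 0 0; 4 0 0 -4 0 0 0; 4 0 0 -4 0 0 0; 4 0 0 -4 0 0 0; 4 0 0 -3 0 0 0; 4 0 0 -1 0 0 0; 4 0 0 0 0 0 0; 4 0 0 0 0 0 0' ; python3 -m handwheel '3 0 0 -1 0 0 0; 3 0 0 -0.8 0 0 0; 3 0 0 -.3 0 0 0; 3 0 0 0 0 0 0;3 0 0 0 0 0 0'
python3 - <<'E'
from h import *
shot("wrist","w2");print(tool()[1])
E
```

```text
time_s: 3.15
ee_pos: [0.5975, 0.1595, 0.106]
orientation: [0.001, 0.698, 0.716, 0.001]
force: [0.1, 0.5, 0.0]
grip_width: 0.0398
gripper_force: 0.0
time_s: 3.65
ee_pos: [0.5964, 0.16, 0.0829]
orientation: [-0.0, 0.698, 0.717, -0.0]
force: [0.4, -0.5, -0.2]
grip_width: 0.0299
gripper_force: 0.0
[0.596601   0.15999062 0.08309607]
```

View pics/w2.png

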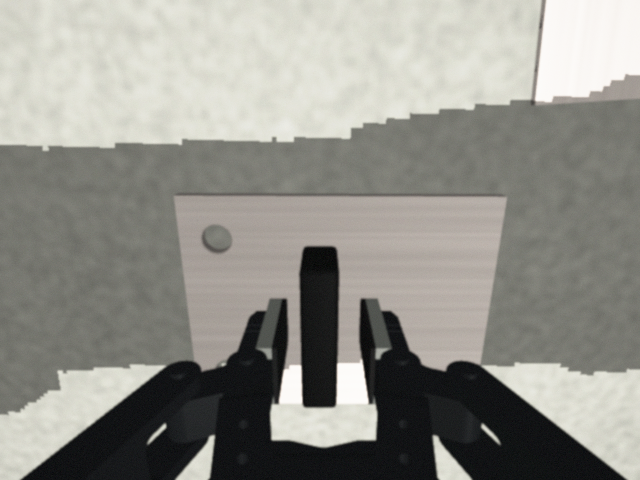

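The rib (x≈320) lies between the pads (287 and 362), and the plate's far edge runs from (175,195) to (506,197). I close, lift and measure.

```bash
python3 -m handwheel '0 0 0 0 0 0 0;0 0 0 0 0 0 0;0 0 0 0 0 0 0;0 0 0 0 0 0 0;0 0 0 0 0 0 0;0 0 0 0 0 0 0'
python3 - <<'E'
from h import *
shot("wrist","w3");r,p,s=tool();print(p,r.as_matrix().round(4).tolist(),s["grip_width"],s["gripper_force"])
E
python3 -m handwheel '0 0 0 1 0 0 0;0 0 0 3 0 0 0;0 0 0 4 0 0 0;0 0 0 4 0 0 0;0 0 0 3 0 0 0; 0 0 0 1 0 0 0;0 0 0 0 0 0 0;0 0 0 0 0 0 0'
python3 - <<'E'
from h import *
import cv2
a=cv2.imread("pics/w3.png");_,b=shot("wrist","w4");r,p,s=tool();print(p,r.as_matrix().round(4).tolist(),s["moment"])
cv2.imwrite("pics/w34.png",np.vstack([a[170:430,130:530],b[170:430,130:530]]))
E
```

```text
time_s: 4.3
ee_pos: [0.5968, 0.16, 0.0834]
orientation: [0.0, 0.698, 0.717, 0.0]
force: [-1.4, -0.2, 3.4]
grip_width: 0.0125
gripper_force: 62.6
[0.59674782 0.15998253 0.08340002] [[-0.0269, 0.9996, 0.0007], [0.9996, 0.0269, 0.0002], [0.0002, 0.0007, -1.0]] 0.012792685886886859 62.627806663513184
time_s: 5.15
ee_pos: [0.5953, 0.1597, 0.2403]
orientation: [-0.001, 0.698, 0.717, -0.002]
force: [0.2, -0.3, -3.1]
grip_width: 0.0125
gripper_force: 61.8
[0.59507366 0.15966003 0.23958668] [[-0.0268, 0.9996, -0.0051], [0.9996, 0.0268, -0.0008], [-0.0006, -0.0052, -1.0]] [-0.02277273  0.05275727  0.01365168]
```

View pics/w34.png

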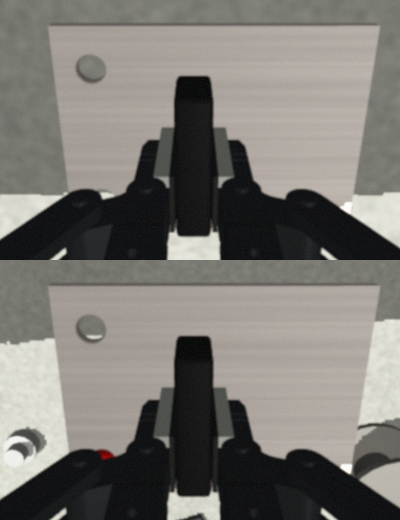

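```bash
python3 -m handwheel '0 -1.5 -3.8 1.5 0 0 -6.8;0 -1.5 -3.8 1.5 0 0 -6.8;0 -1.5 -3.8 1.5 0 0 -6.8;0 -1.5 -3.8 1.5 0 0 -6.8;0 -1.5 -3.8 1.5 0 0 -6.8;0 -1.5 -3.8 .5 0 0 -6.8;0 -1.5 -3.8 0 0 0 -6.8;0 -1.5 -3.8 0 0 0 -6.8;0 -1.5 -3.8 0 0 0 -6.8;0 -1.5 -3.8 0 0 0 -6.8'; python3 -m handwheel '0 0 0 0 0 0 0;0 0 0 0 0 0 0;0 0 0 0 0 0 0'
python3 - <<'E'
from h import *
m=1e-3
top=np.array([[-65,50,5],[65,50,5],[-50,32,5]])*m
t4=np.array([[-65,50,5],[65,50,5],[65,-50,5],[-65,-50,5],[-50,32,5],[-50,-32,5]])*m
o3=(load("w3"),top,[[178,194],[510,194],[221,238]])
fit([o3],[.6,.16,0],0,0)
fit([o3,(load("w1"),t4,[[271,137],[410,137],[405,239.5],[274,240],[287,156],[288,222]])],[.6,.16,0],0,0)
shot("wrist","w5");r,p,s=tool();print(p,r.as_matrix().round(4).tolist(),s["qpos"])
E
```

```text
time_s: 6.2
ee_pos: [0.445, -0.2211, 0.3201]
orientation: [-0.002, 0.979, 0.202, -0.001]
force: [1.7, 0.4, -3.1]
grip_width: 0.0124
gripper_force: 61.6
time_s: 6.5
ee_pos: [0.4464, -0.2193, 0.3213]
orientation: [-0.001, 0.979, 0.205, -0.001]
force: [0.1, 0.2, -2.2]
grip_width: 0.0127
gripper_force: 61.6
[0.6067 0.1617 1.5583]
[[-0.1, 0.3], [0.9, 0.1], [-0.7, -0.1]]
[0.6062 0.1613 1.3168]
[[-0.9, 0.6], [-0.2, 1.8], [-1.7, 0.3], [0.9, -1.4], [2.9, -0.7], [-0.1, -0.6], [1.7, -1.9], [1.6, -0.5], [2.2, -0.9]]
[ 0.4465924  -0.21906835  0.32170467] [[0.916, 0.4011, -0.0015], [0.4011, -0.916, 0.0015], [-0.0008, -0.002, -1.0]] [-6.05916051e-01 -2.68704631e-01  1.88029653e+00  3.44544212e-04
  1.53210087e+00  5.52120812e-01]
```

View pics/w5.png

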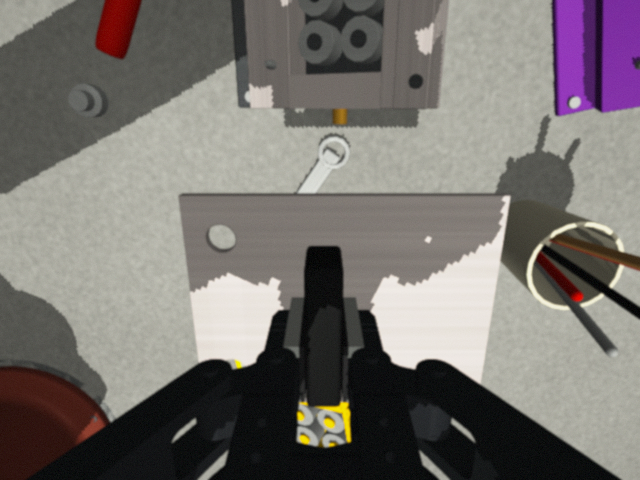

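The view shows the held cover as before (corners (180,195) and (510,195)). The deck is cut off at the top, with its pin at about (270,65) and lip bolt at (416,82). I back off so the whole deck is in view.

```bash
python3 -m handwheel '0 -3 -1.3 2 0 0 0;0 -3 -1.3 2 0 0 0;0 0 0 2 0 0 0;0 0 0 0 0 0 0;0 0 0 0 0 0 0;0 0 0 0 0 0 0'
python3 - <<'E'
from h import *
import cv2
shot("wrist","w6");_,b=shot("scene","s6")
a=cv2.imread("pics/w6.png")[0:200,200:470]
cv2.imwrite("pics/w6c.png",cv2.resize(a,None,fx=2.9,fy=2.9,interpolation=cv2.INTER_CUBIC))
print(tool()[1])
E
```

```text
time_s: 7.15
ee_pos: [0.3867, -0.2452, 0.3811]
orientation: [-0.001, 0.979, 0.205, -0.001]
force: [-0.7, 0.6, -2.8]
grip_width: 0.0127
gripper_force: 61.8
[ 0.38661307 -0.24540566  0.38107074]
```

View pics/w6c.png

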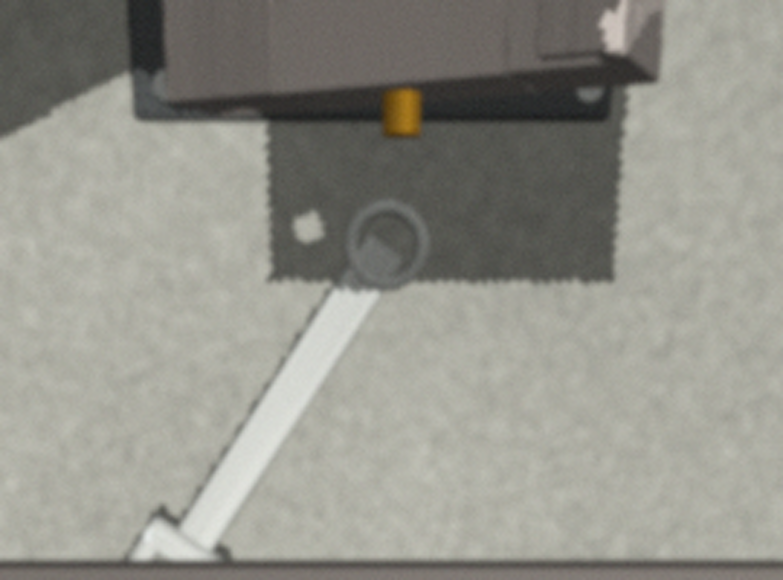

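The deck moved further out of the frame (only its near side shows, at the top). I had to go forward instead. I go there and predict its pixels before viewing.

```bash
python3 -m handwheel '0 4 1.8 0 0 0 0;0 4 1.8 0 0 0 0;0 3 1.2 0 0 0 0;0 0 0 0 0 0 0;0 0 0 0 0 0 0;0 0 0 0 0 0 0'
python3 - <<'E'
from h import *
import cv2
cp,a=shot("wrist","w7")
r,t=pose(.5663,-.1227,-66.57,.052,25)
P=np.array([[0,-32,5],[0,32,5],[105,-65,17],[105,65,17],[130,65,17],[-23,65,0],[-23,-65,0]])*1e-3
print(proj(cp,r.apply(P)+t).round().tolist(),tool()[1])
E
```

```text
time_s: 7.85
ee_pos: [0.496, -0.1981, 0.3822]
orientation: [-0.0, 0.979, 0.204, -0.001]
force: [0.4, -0.6, -3.5]
grip_width: 0.0122
gripper_force: 61.6
[[279.0, 129.0], [277.0, 58.0], [377.0, 172.0], [384.0, 3.0], [417.0, -1.0], [257.0, 21.0], [264.0, 161.0]] [ 0.49586494 -0.19832399  0.38246097]
```

Run:
```python
import cv2
a=cv2.imread("pics/w7.png")[0:195,235:435]
a=cv2.convertScaleAbs(a,alpha=1.4)
cv2.imwrite("pics/w7c.png",cv2.resize(a,None,fx=3,fy=3,interpolation=cv2.INTER_CUBIC))
```

```text
(no output)
```

View pics/w7c.png

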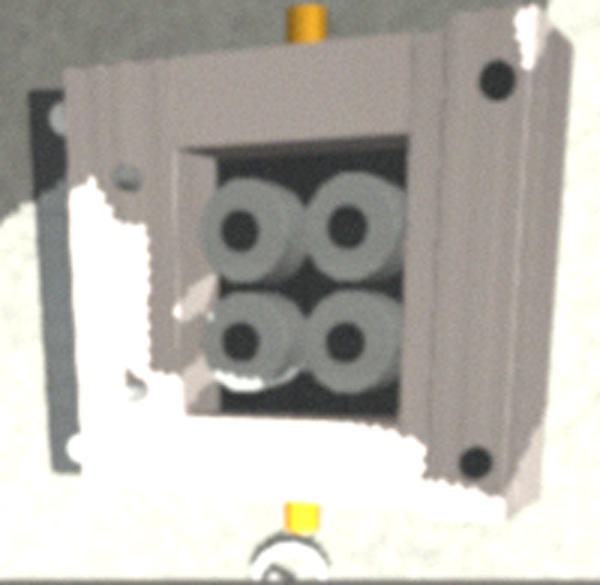

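Pins are at full-image (277,59) and (280,128), matching the prediction of (277,58) and (279,129). The lip is on the right and its bolts are at (401,27) and (394,154). I refine the fit and work out the tool targets.

```bash
cat >> h.py <<'E'
import os
D=np.load("deck.npy") if os.path.exists("deck.npy") else None
TC=np.array([.0008,.0083,.0833])   # cover origin in the tool frame
def target(ex,ez,th,ey=0):
    rd,td=pose(*D,.052,25)
    rc=rd*R.from_euler('y',th,degrees=True)
    pc=rd.apply(np.array([ex,ey,ez])*1e-3)+td-rc.apply([.065,0,0])
    rt=rc*R.from_matrix(np.array([[0,1,0],[1,0,0],[0,0,-1.]]))  # tool y=cover x, tool x=cover y
    return rt,pc-rt.apply(TC)
def plan(stages):
    r,p,_=tool()
    for s in stages:
        rt,pt=target(*s);w=(rt*r.inv()).as_rotvec(degrees=True)
        print(s,"d_cm",((pt-p)*100).round(2),"rot",w.round(2),"pos",pt.round(3));r,p=rt,pt
def where():
    r,p,s=tool();rd,td=pose(*D,.052,25)
    rc=r*R.from_matrix(np.array([[0,1,0],[1,0,0],[0,0,-1.]]));pc=p+r.apply(TC)
    a=(rd.inv()*rc).as_rotvec(degrees=True)
    e=rd.inv().apply(pc+rc.apply([.065,0,0])-td)*1e3;h=rd.inv().apply(pc+rc.apply([-.05,0,0])-td)*1e3
    print("edge",e.round(1),"holes",h.round(1),"rot",a.round(1),"F_deck",rd.inv().apply(s["force"]).round(1),"t",s["time_s"],"grip",round(s["gripper_force"],1))
E
python3 - <<'E'
from h import *
import h
m=1e-3
pins=np.array([[0,-32,5],[0,32,5]])*m
low=np.array([[-23,65,0],[-23,-65,0]])*m
sc,sd=camera_params("scene"),camera_params("side");w=load("w7")
o=[(sc,pins,[[262.5,267],[274.5,290.8]]),(sd,pins,[[348.3,294],[366.7,281.3]])]
ow=(w,pins,[[280,128.3],[277,59.3]])
fit([ow],[.566,-.123,-66],.052,25)
for bx in (.113,.117): fit([ow,(w,np.array([[bx,-50,17*1.],[bx,50,17]])*[1,m,m],[[393.7,154],[400.7,26.7]])],[.566,-.123,-66],.052,25)
D=fit(o+[ow],[.566,-.123,-66],.052,25)
np.save("deck.npy",D);h.D=D
plan([(75,45,10),(88,12,10),(88,4,10),(100,3.5,10),(114,3,10),(114.5,1,5),(115,0,0)])
E
```

```text
[  0.5662  -0.123  -66.0811]
[[0.0, 1.2], [-0.0, -1.0]]
[  0.5679  -0.1271 -66.7789]
[[4.1, 1.2], [5.1, -1.0], [-2.2, 2.1], [-1.1, -1.7]]
[  0.5664  -0.1241 -66.5288]
[[0.9, 1.4], [1.5, -0.8], [-1.3, 2.0], [-0.6, -2.5]]
[  0.5662  -0.1229 -66.1851]
[[-0.5, -0.0], [-0.3, -0.5], [0.1, -0.4], [0.2, -0.5], [-0.1, 1.1], [0.0, -1.1]]
(75, 45, 10) d_cm [  5.21  11.48 -19.65] rot [-13.75  -6.06   0.32] pos [ 0.548 -0.084  0.186]
(88, 12, 10) d_cm [ 1.04 -2.35 -2.44] rot [0. 0. 0.] pos [ 0.558 -0.107  0.162]
(88, 4, 10) d_cm [ 0.14 -0.31 -0.73] rot [0. 0. 0.] pos [ 0.56  -0.11   0.154]
(100, 3.5, 10) d_cm [ 0.45 -1.01  0.46] rot [0. 0. 0.] pos [ 0.564 -0.12   0.159]
(114, 3, 10) d_cm [ 0.52 -1.18  0.55] rot [0. 0. 0.] pos [ 0.569 -0.132  0.164]
(114.5, 1, 5) d_cm [-0.15  0.34 -0.99] rot [-4.57 -2.02  0.  ] pos [ 0.568 -0.129  0.155]
(115, 0, 0) d_cm [-0.14  0.31 -0.94] rot [-4.57 -2.02 -0.  ] pos [ 0.567 -0.126  0.145]
```

```bash
python3 -m handwheel '0 1.74 3.83 -1 -4.6 -2 .1;0 1.74 3.83 -2 -4.6 -2 .1;0 1.74 3.83 -3 -4.55 -2 .1;0 0 0 -4 0 0 0;0 0 0 -4 0 0 0;0 0 0 -3.6 0 0 0;0 0 0 -2 0 0 0;0 0 0 0 0 0 0;0 0 0 0 0 0 0;0 0 0 0 0 0 0'
python3 - <<'E'
from h import *
where();plan([(75,45,10),(88,12,10),(88,4,10)])
E
```

```text
time_s: 8.9
ee_pos: [0.5492, -0.0851, 0.1905]
orientation: [0.129, 0.97, 0.204, 0.029]
force: [0.3, 0.3, -1.9]
grip_width: 0.0124
gripper_force: 61.6
edge [78.9  0.6 48.5] holes [-34.4   0.7  68.2] rot [ 0.1  9.9 -0.1] F_deck [-1.   0.4 -1.7] t 8.9 grip 61.6
(75, 45, 10) d_cm [-0.12  0.15 -0.45] rot [0.07 0.21 0.02] pos [ 0.548 -0.084  0.186]
(88, 12, 10) d_cm [ 1.04 -2.35 -2.44] rot [0. 0. 0.] pos [ 0.558 -0.107  0.162]
(88, 4, 10) d_cm [ 0.14 -0.31 -0.73] rot [0. 0. 0.] pos [ 0.56  -0.11   0.154]
```

```bash
python3 -m handwheel '0 .5 -1.1 -1.5 0 0 0;0 .4 -1.1 -1.2 0 .2 0;0 .15 -.3 -.6 0 0 0;0 0 0 -.3 0 0 0;0 0 0 0 0 0 0;0 0 0 0 0 0 0;0 0 0 0 0 0 0'
python3 - <<'E'
from h import *
import cv2
where();plan([(88,4,10),(100,3.5,10),(114,3,10)])
_,w=shot("wrist","w8");_,a=shot("scene","s8");_,b=shot("side","d8")
E
```

```text
time_s: 9.6
ee_pos: [0.5588, -0.1092, 0.1525]
orientation: [0.128, 0.97, 0.205, 0.025]
force: [0.1, 0.4, -3.2]
grip_width: 0.0126
gripper_force: 61.6
edge [86.  -0.5  2.8] holes [-27.2  -0.7  22.9] rot [-0.1 10.   0.1] F_deck [-1.6  0.3 -2.7] t 9.6 grip 61.6
(88, 4, 10) d_cm [ 0.09 -0.1   0.18] rot [ 0.03 -0.17 -0.05] pos [ 0.56  -0.11   0.154]
(100, 3.5, 10) d_cm [ 0.45 -1.01  0.46] rot [0. 0. 0.] pos [ 0.564 -0.12   0.159]
(114, 3, 10) d_cm [ 0.52 -1.18  0.55] rot [0. 0. 0.] pos [ 0.569 -0.132  0.164]
```

```bash
python3 -m handwheel '0 .1 -.1 .2 0 0 0;0 .22 -.5 .22 0 0 0;0 .22 -.5 .22 0 0 0;0 0 0 0 0 0 0;0 0 0 0 0 0 0'; python3 -c "
from h import *;where()"; python3 -m handwheel '0 .2 -.4 .18 0 0 0;0 .2 -.4 .18 0 0 0;0 0 0 0 0 0 0;0 0 0 0 0 0 0'; python3 -c "
from h import *;where();plan([(114,3,10),(114,2,6)])"
```

```text
time_s: 10.25
ee_pos: [0.5641, -0.1208, 0.1584]
orientation: [0.127, 0.97, 0.205, 0.025]
force: [-0.3, 0.1, -3.2]
grip_width: 0.0128
gripper_force: 61.6
edge [100.   -0.5   2.8] holes [-13.2  -0.6  23. ] rot [-0.2 10.1  0.1] F_deck [-1.6 -0.2 -2.8] t 10.25 grip 61.6
time_s: 10.65
ee_pos: [0.5681, -0.1286, 0.162]
orientation: [0.127, 0.97, 0.205, 0.025]
force: [0.0, -0.5, -2.9]
grip_width: 0.0129
gripper_force: 61.6
edge [109.5  -0.    2.3] holes [-3.8 -0.1 22.5] rot [-0.2 10.1  0.1] F_deck [-0.8 -0.2 -2.8] t 10.65 grip 61.6
(114, 3, 10) d_cm [ 0.13 -0.35  0.24] rot [ 0.01 -0.22 -0.  ] pos [ 0.569 -0.132  0.164]
(114, 2, 6) d_cm [-0.15  0.33 -0.75] rot [-3.66 -1.62 -0.  ] pos [ 0.568 -0.129  0.157]
```

```bash
python3 -m handwheel '0 .13 -.3 .2 0 0 0;0 0 -.05 0 0 -.2 0;0 0 0 0 0 0 0;0 0 0 0 0 0 0'
python3 - <<'E'
from h import *
import cv2
where();plan([(114,3,10),(114,2,6),(115,0,0)])
_,w=shot("wrist","w9");_,a=shot("scene","s9");_,b=shot("side","d9")
X=lambda im,x,y,ww,hh,W,H:cv2.resize(im[y:y+hh,x:x+ww],(W,H),interpolation=cv2.INTER_CUBIC)
o=np.vstack([np.hstack([X(a,195,240,120,90,400,300),X(b,320,240,120,90,400,300)]),X(w,120,140,420,158,800,300)])
cv2.imwrite("pics/c9.png",o)
E
```

```text
time_s: 11.05
ee_pos: [0.5692, -0.1319, 0.1638]
orientation: [0.128, 0.97, 0.205, 0.027]
force: [-0.0, -0.5, -2.7]
grip_width: 0.013
gripper_force: 61.6
edge [ 1.135e+02 -1.000e-01  2.600e+00] holes [ 0.2 -0.2 22.6] rot [-0. 10.  0.] F_deck [-0.7 -0.2 -2.6] t 11.05 grip 61.6
(114, 3, 10) d_cm [ 0.02 -0.02  0.06] rot [ 0.01 -0.03 -0.02] pos [ 0.569 -0.132  0.164]
(114, 2, 6) d_cm [-0.15  0.33 -0.75] rot [-3.66 -1.62 -0.  ] pos [ 0.568 -0.129  0.157]
(115, 0, 0) d_cm [-0.14  0.32 -1.18] rot [-5.49 -2.42 -0.  ] pos [ 0.567 -0.126  0.145]
```

View pics/c9.png

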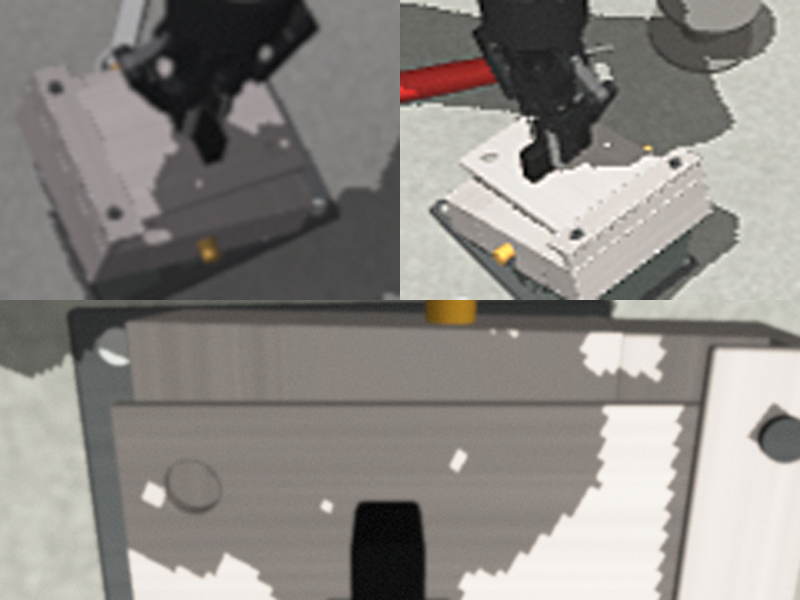

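The picture shows the plain edge tucked under the lip (wrist crop: the lip covers the plate from about (700,400)). The hole at (193,485) is still above the pins. I swing down in steps, watching the force.

```bash
python3 -m handwheel '0 -.06 .15 -.34 -1.83 -.82 0;0 -.06 .16 -.34 -1.83 -.82 0;0 0 0 0 0 0 0;0 0 0 0 0 0 0'; python3 -c "
from h import *;where();plan([(114.5,1.5,3),(115,0.5,0)])"
```

```text
time_s: 11.6
ee_pos: [0.568, -0.1287, 0.157]
orientation: [0.161, 0.965, 0.204, 0.034]
force: [0.0, -0.3, -2.6]
grip_width: 0.0127
gripper_force: 61.6
edge [1.139e+02 1.000e-01 2.100e+00] holes [-0.5  0.1 14.2] rot [-0.  6.  0.] F_deck [-0.8 -0.1 -2.5] t 11.6 grip 61.6
(114.5, 1.5, 3) d_cm [-0.09  0.17 -0.55] rot [-2.77 -1.25 -0.04] pos [ 0.567 -0.127  0.152]
(115, 0.5, 0) d_cm [-0.06  0.15 -0.6 ] rot [-2.74 -1.21  0.  ] pos [ 0.566 -0.125  0.146]
```

```bash
python3 -m handwheel '0 -.04 .08 -.27 -1.38 -.62 0;0 -.04 .08 -.27 -1.38 -.62 0;0 0 0 0 0 0 0;0 0 0 0 0 0 0'; python3 -c "
from h import *;where()"; python3 -m handwheel '0 -.02 .05 -.2 -.9 -.4 0;0 0 0 0 0 0 0;0 0 0 0 0 0 0'; python3 -c "
from h import *;where();plan([(115,1,1),(115,0.5,0)])"
```

```text
time_s: 12.0
ee_pos: [0.5675, -0.1274, 0.152]
orientation: [0.187, 0.96, 0.203, 0.04]
force: [-0.3, -0.1, -2.0]
grip_width: 0.0127
gripper_force: 61.7
edge [115.2   0.2   1.7] holes [0.4 0.2 7.7] rot [0. 3. 0.] F_deck [-0.9 -0.3 -1.7] t 12.0 grip 61.7
time_s: 12.3
ee_pos: [0.5671, -0.1267, 0.1496]
orientation: [0.195, 0.959, 0.202, 0.041]
force: [-0.2, -0.5, -2.9]
grip_width: 0.0125
gripper_force: 61.7
edge [1.151e+02 1.000e-01 1.100e+00] holes [0.1 0.1 5.1] rot [0. 2. 0.] F_deck [-0.9 -0.3 -2.8] t 12.3 grip 61.7
(115, 1, 1) d_cm [-0.04  0.08 -0.18] rot [-0.9  -0.39 -0.02] pos [ 0.567 -0.126  0.148]
(115, 0.5, 0) d_cm [-0.02  0.05 -0.22] rot [-0.91 -0.4   0.  ] pos [ 0.566 -0.125  0.146]
```

Still no contact force, so the holes are over the pins. I finish the swing.

```bash
python3 -m handwheel '0 -.04 .08 -.18 -.9 -.4 0;0 0 0 0 0 0 0;0 0 0 0 0 0 0'; python3 -c "
from h import *;where()"; python3 -m handwheel '0 -.02 .05 -.2 -.9 -.4 0;0 0 0 0 0 0 0;0 0 0 0 0 0 0'; python3 -c "
from h import *;where();plan([(115,0,0),(115,-1,0)])"
```

```text
time_s: 12.6
ee_pos: [0.5666, -0.1258, 0.1477]
orientation: [0.203, 0.957, 0.202, 0.043]
force: [-0.4, 0.1, -2.2]
grip_width: 0.0122
gripper_force: 61.7
edge [114.8   0.    1. ] holes [-0.2 -0.   3. ] rot [0. 1. 0.] F_deck [-1.1 -0.4 -1.9] t 12.6 grip 61.7
time_s: 12.9
ee_pos: [0.5665, -0.1253, 0.1458]
orientation: [0.212, 0.955, 0.202, 0.045]
force: [-0.1, 0.1, -3.1]
grip_width: 0.0122
gripper_force: 61.7
edge [1.149e+02 1.000e-01 7.000e-01] holes [-0.1  0.1  0.8] rot [0. 0. 0.] F_deck [-1.4 -0.1 -2.8] t 12.9 grip 61.7
(115, 0, 0) d_cm [ 0.01 -0.03 -0.07] rot [-0.02  0.01 -0.03] pos [ 0.567 -0.126  0.145]
(115, -1, 0) d_cm [ 0.02 -0.04 -0.09] rot [0. 0. 0.] pos [ 0.567 -0.126  0.144]
```

```bash
for i in 1 ; do python3 -m handwheel '0 .02 -.04 -.09 0 0 0;0 0 0 0 0 0 0;0 0 0 0 0 0 0' >/dev/null; python3 -c "
from h import *;where()"; python3 -m handwheel '0 .01 -.02 -.05 0 0 0;0 0 0 0 0 0 0;0 0 0 0 0 0 0'>/dev/null; python3 -c "
from h import *;where()"; done
```

```text
edge [1.151e+02 1.000e-01 5.000e-01] holes [0.1 0.1 0.6] rot [-0.  0. -0.] F_deck [-4.6 -1.8  5.9] t 13.2 grip 62.9
edge [1.15e+02 1.00e-01 5.00e-01] holes [0.  0.1 0.6] rot [-0.   0.1 -0. ] F_deck [-5.9 -5.2  9.9] t 13.5 grip 63.5
```

```bash
python3 -m handwheel '3 0 0 0 0 0 0;3 0 0 0 0 0 0;3 0 0 0 0 0 0;3 0 0 0 0 0 0;3 0 0 0 0 0 0'; python3 -c "
from h import *;where()"; python3 -m handwheel '3 -.17 .38 .9 0 0 0;3 -.34 .77 1.8 0 0 0;3 -.5 1.15 2.7 0 0 0;3 -.5 1.15 2.7 0 0 0;3 -.5 1.15 2.7 0 0 0;3 0 0 3 0 0 0;3 0 0 0 0 0 0;3 0 0 0 0 0 0;3 0 0 0 0 0 0'
python3 - <<'E'
from h import *
import cv2
cp,w=shot("wrist","w10");a,A=shot("scene","s10");b,B=shot("side","d10")
r,t=pose(*D,.052,25)
# hypotheses: cover home vs displaced; print predicted pixels of cover-top features
P=np.array([[0,32,5],[0,-32,5],[-15,50,5],[-15,-50,5],[42,0,31]])*1e-3
for n,c in (("wrist",cp),("scene",a),("side",b)): print(n,proj(c,r.apply(P)+t).round(1).tolist())
print(tool()[1],get_state()["time_s"])
E
```

```text
time_s: 14.0
ee_pos: [0.5668, -0.1262, 0.1445]
orientation: [0.212, 0.955, 0.202, 0.045]
force: [-0.0, 0.4, -0.3]
grip_width: 0.0301
gripper_force: 0.0
edge [ 1.153e+02  1.000e-01 -8.000e-01] holes [ 0.3  0.1 -0.8] rot [ 0. -0.  0.] F_deck [-0.5  0.2 -0.1] t 14.0 grip 0.0
time_s: 14.9
ee_pos: [0.5461, -0.0799, 0.2811]
orientation: [0.211, 0.955, 0.202, 0.044]
force: [0.7, -0.2, -0.5]
grip_width: 0.0299
gripper_force: 0.0
wrist [[252.7, 177.6], [257.3, 255.9], [231.2, 153.5], [240.5, 276.1], [307.2, 228.2]]
scene [[274.2, 290.3], [262.0, 267.0], [283.6, 295.7], [264.5, 259.5], [255.0, 275.1]]
side [[366.9, 280.8], [348.4, 293.6], [368.2, 275.6], [339.4, 295.3], [366.0, 284.2]]
[ 0.54607364 -0.08004874  0.28066196] 15.05
```

All ten views are used, so I check seating numerically. I compare the cover's edge positions in the wrist and scene images with the home prediction.

Run:
```python
from h import *
import cv2
from scipy.ndimage import map_coordinates
r,t=pose(*D,.052,25)
def prof(f,p0,p1,n=17):
    g=cv2.cvtColor(cv2.imread(f"pics/{f}.png"),cv2.COLOR_BGR2GRAY).astype(float)
    L=np.linspace(p0,p1,n)*1e-3;u=proj(load(f),r.apply(L)+t)
    return map_coordinates(g,[u[:,1],u[:,0]],order=1).round().astype(int).tolist()
for f in ("w10","s10","d10"):
    for x in (10,70): print(f,"y 42..58 at x",x,prof(f,[x,42,5],[x,58,5]))
    for y in (45,-20,-45): print(f,"x -27..-7 at y",y,prof(f,[-27,y,5],[-7,y,5],21))
    for y in (32,-32): print(f,"hole x -8..8 y",y,prof(f,[-8,y,5],[8,y,5]))
    print(f,"lip x 97..113",prof(f,[97,20,17],[113,20,17]))
```

```text
w10 y 42..58 at x 10 [213, 215, 218, 213, 209, 213, 213, 211, 206, 177, 133, 145, 189, 211, 219, 220, 219]
w10 y 42..58 at x 70 [217, 217, 219, 219, 217, 218, 220, 223, 219, 190, 138, 137, 180, 213, 225, 227, 226]
w10 x -27..-7 at y 45 [51, 42, 88, 168, 217, 222, 221, 218, 220, 222, 222, 214, 208, 211, 212, 212, 213, 212, 212, 212, 213]
w10 x -27..-7 at y -20 [51, 49, 102, 179, 216, 223, 219, 217, 219, 221, 208, 182, 185, 207, 211, 212, 211, 211, 212, 210, 212]
w10 x -27..-7 at y -45 [94, 101, 135, 187, 213, 217, 214, 215, 217, 218, 213, 203, 203, 210, 212, 214, 211, 212, 214, 213, 212]
w10 hole x -8..8 y 32 [211, 205, 182, 141, 124, 145, 169, 164, 148, 134, 130, 128, 125, 127, 164, 205, 214]
w10 hole x -8..8 y -32 [215, 206, 177, 118, 88, 100, 113, 116, 115, 116, 118, 114, 108, 124, 165, 206, 215]
w10 lip x 97..113 [211, 180, 133, 113, 113, 111, 101, 131, 192, 222, 223, 224, 227, 226, 226, 225, 224]
s10 y 42..58 at x 10 [145, 145, 146, 146, 143, 140, 128, 112, 98, 94, 91, 100, 117, 135, 142, 147, 151]
s10 y 42..58 at x 70 [147, 148, 149, 150, 147, 143, 134, 117, 99, 95, 97, 105, 123
[... 911 characters left out ...]
d10 x -27..-7 at y 45 [189, 190, 191, 193, 195, 197, 202, 208, 213, 216, 217, 217, 217, 215, 213, 212, 210, 211, 211, 212, 213]
d10 x -27..-7 at y -20 [189, 188, 187, 189, 193, 197, 202, 207, 212, 216, 219, 218, 216, 214, 212, 211, 210, 209, 208, 207, 208]
d10 x -27..-7 at y -45 [197, 197, 197, 197, 198, 200, 202, 205, 208, 211, 213, 213, 214, 214, 213, 213, 212, 212, 212, 212, 213]
d10 hole x -8..8 y 32 [195, 195, 197, 199, 202, 199, 191, 183, 174, 153, 116, 79, 48, 36, 34, 34, 36]
d10 hole x -8..8 y -32 [205, 203, 200, 195, 189, 184, 180, 175, 170, 168, 169, 178, 190, 201, 210, 215, 214]
d10 lip x 97..113 [221, 222, 223, 224, 219, 215, 214, 214, 216, 217, 217, 218, 218, 218, 217, 216, 215]
```

The +y edge is at y≈50.5 at both x stations, the low edge is at x≈-15.5, and both holes are centred on the pins. The cover is home.

```bash
python3 -c "
from rig import *;print(job_done())"
```

```text
the job is handed in; nothing more can be done
None
```

The cover is home: plain edge under the lip, both holes over the pins, flat on the deck and released, handed in at about 15 s with about 10 N at most while seating. I confirmed the final seating from image measurements only, because my ten picture views were used up.

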